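Bring the day wheel of the food box up to date

TASK

Bring the food box's day wheel up to date: with a fingertip against the edge of the star-shaped wheel, flick it round anticlockwise (seen from above), click by click, until the raised bar on the wheel points at the arrow tab on the lid, and stop there without running past it. Do not pick anything up, and leave the box and the things around it where they stand.

Things in the scene. Friction and masses are not known exactly. Their poses are not given: they have to be found in the camera images.
- meal_box: glass food box with a white lid, loose and full (about 2.4 kg) on a grippy base, 150 mm deep (x) by 220 wide (y), lid top 80 above the worktop. Origin: centre of its underside; its x axis points from its front edge (the one with the wheel) to its rear, y to the left seen from the front, z up
- wheel_hub (a point): centre of the wheel's top face, on its upright axis: 102 mm above the worktop, 22 behind the lid's front edge; axes as the box. The slick black wheel is a flat star 12 thick, 10 above the lid: round body of radius 30, seven rounded lobes 10 wide out to radius 48, one every 51.4 degrees. The front lobes overhang the box front by up to 26 with nothing below, so a fingertip can be lowered there and push a lobe sideways
- bar_tip (a point): outer end of the white raised bar (6 mm wide, 2 high, radial) along one lobe of the wheel: on the wheel, 46 from its axis, 102 above the worktop
- arrow_tip (a point): tip of the grey arrow-shaped tab fixed on the lid behind the wheel, 54 mm to the rear of the hub, pointing at the hub; its top is 96 above the worktop
- day_wheel (a joint): wheel angle in rad, growing anticlockwise from above; 0: bar at the arrow. It rests only at multiples of 0.898 (51.4 degrees), with two lobes 25.7 degrees either side of straight-to-the-front. Past half a click it springs on to the next rest, short of it back; 1 N or less at a lobe moves it. Starts two to four clicks short of 0 (about -1.80, -2.69 or -3.59); no end stop
- mug: white ceramic mug, 80 wide, 92 tall (mm), loose, a bystander; origin at the centre of its underside
- jar: amber glass jar with steel lid, 86 wide, 120 tall (mm), loose, a bystander; origin at the centre of its underside
- mill: dark wooden pepper mill, 54 wide, 155 tall (mm), loose, a bystander; origin at the centre of its underside
- tumbler: glass tumbler, 72 wide, 100 tall (mm), loose, a bystander; origin at the centre of its underside
- bowl: blue ceramic bowl, 130 wide, 55 tall (mm), loose, a bystander; origin at the centre of its underside
- spatula: kitchen spatula lying flat, about 270 long (mm), loose, a bystander; origin at its middle

How it is judged (in metres and radians):
At the end, for the whole second after the job is handed in: The wheel rests with its bar at the arrow tab (within 0.12 rad, turned anticlockwise to it), and the box and every bystander are within 30 mm of where they stood (value of joint day_wheel between -0.12 and 0.12 rad and velocity of joint day_wheel between -0.1 and 0.1 rad/s and distance of each of meal_box, mug, jar, mill, tumbler, bowl, spatula from where it was at the start of the episode below 0.03 m and angle between meal_box's own z axis and vertical below 0.05 rad and linear speed of meal_box below 0.01 m/s); the robot touches nothing.
It fails at once if the wheel runs past the arrow (more than half a click) (value of joint day_wheel above 0.5 rad).
It fails at once if the wheel is wound back clockwise, beyond four and a half clicks short of the arrow (value of joint day_wheel below -4.3 rad).
It fails at once if the box is lifted, tipped or shoved 30 mm (height (world z) of meal_box above 0.012 m or angle between meal_box's own z axis and vertical above 0.15 rad or distance of meal_box from where it was at the start of the episode above 0.03 m).
It fails at once if a bystander is moved 30 mm, carried or knocked over (distance of any of mug, jar, mill, tumbler, bowl, spatula from where it was at the start of the episode above 0.03 m).
It also fails if it takes over 58 s, if anything falls off the work surface, if the arm or the gripper's body presses on something with over 40 N, if the wrist force passes 120 N, or if a joint passes its speed limit or range.

ROBOT

A 7-joint arm with a two-finger parallel gripper is mounted at the origin on the work surface. World frame = base frame: x ahead of the robot, y to its left, z up, the work surface at z = 0. Lengths are in mm, angles in rad, forces in N, time in s.
With the tool pointing down it reaches from about 400 to 850 mm from the base axis. Payload 4.5 kg.
Tool frame: the origin (TCP) lies where the fingers leave the gripper's body, on its centre line; the fingertips stand 73 mm ahead of it and the grasp point (between the pads) lies 54 mm ahead of it; z points along the fingers, y is the line along which they close (so a half turn about z gives the same grasp; the last joint's range is limited). The gripper opens to 85 mm and grips with 20 to 120 N. Pads are 22 mm wide; open, the fingers measure 114 mm over their backs; the gripper's body (76 mm by 85 mm) begins 54 mm behind the grasp point. The pads swing forward as they close: fully open they stand 13 mm farther back than shut.
Start: joints at [-1.089, 0.689, -0.195, 1.565, 0.157, 0.902, -0.215], TCP at [270.598, 563.404, 303.917] pointing down, gripper open.
Joint ranges: [-3.01, 3.01], [-0.46, 2.08], [-1.47, 1.51], [0.13, 2.56], [-1, 4.14], [0.04, 2.09], [-2.66, 2.66]. Speed limits (rad/s): [2.57, 2.57, 3.14, 3.14, 3.14, 3.14, 3.14].

INTERFACE

Orientations are given as a rotation vector (axis times angle).
In Python, from bench import sensors, imaging, ticket gives the robot as it stands. The module is installed in compiled form; this text tells all that it offers.
- The arm moves only by the tool drive_tool, never from a script. Its argument "motion" is a list of rows, each an object with "xyz": the shift along the tool's x, y, z in mm, a list of three; "turn": the turn, a rotation vector about the tool's x, y, z in rad, a list of three; "claw": the opening, from 0 (shut) to 1 (fully open). In form: [{"xyz": [dx, dy, dz], "turn": [wx, wy, wz], "claw": claw}, ...]. A call has 1 to 12 rows; each row is the pose to reach, as a shift and turn from the pose commanded when the call began, along the tool's axes at that moment; what a row does not reach only later rows make up. A row lasts 1/8 s, in which the tool goes at most 62.5 mm and 10.7 degrees, less where a joint would pass 70% of its speed; a pose out of reach is approached as far as the arm can. A call with a gripper value outside its range is refused whole. The fingers move at their own pace and stop on an object; the grip force is fixed at half the most. Time passes only in rows, so rows that repeat a pose let the fingers close. It gives the time, the measured TCP pose, the force and the opening at its end, in the units of the state.
- sensors.get_obs(): the state, without advancing time (a new reading comes with each control period).
- imaging.camera(name): name is "scene" or "top"; returns a dict with "img" (384x512x3 uint8, red, green, blue), "fx", "fy", "cx", "cy" (pixels), "D" ([k1, k2, p1, p2, k3] as OpenCV has them; the pictures are not rectified), "T" (4x4, takes a point from camera to world coordinates). Camera axes: x right, y down, z forward; pixel columns grow to the right and rows downward; lengths in mm; the calibration is good to about 2 mm. A picture is of the moment at which its call begins. There is no depth.
- ticket.sign_off(): hands the job in, once; it reports no verdict.
The state is a dict: "clock": time; "joints": joint angles; "qvel": joint speeds; "effort": joint torques, N m; "eef_pos": TCP position; "ee_rot": TCP orientation; "wrist_force": force on the tool from outside, world axes, zero at the start; "wrist_torque": the same for the moment, N m; "finger_gap": finger opening in mm.
Only numpy, scipy, OpenCV 4.12 (cv2) and the standard library are available. Lean on these libraries where they do the work, as an engineer would, in place of code of your own. Each camera call takes 0.05 s, during which the arm holds its last target. There are 200 camera calls.

## Working session

There is one attempt and no reset: what is moved stays moved. The work goes in short steps, Python scripts to look and compute and a tool call to move; the robot and the scene stay as the last step left them, time stands still between calls to the robot, and variables do not carry over. Pictures are saved under pics/ and viewed, on a budget of 10 in all, crops included, one or two more only if the job needs it, and the job is handed in when it is done.

Besides the shell and the picture viewer there is one more tool, called after "Call:" as name(argument=value, ...), one argument or row to a line, values as JSON. drive_tool: Moves the arm, as the interface text tells. Its arguments: {"type":"object","properties":{"motion":{"type":"array"}},"required":["motion"]}

```bash
mkdir -p pics; python3 - <<'E'
from bench import sensors, imaging
import cv2,numpy as np
o=sensors.get_obs(); print(o['clock'],o['eef_pos'],o['ee_rot'],o['finger_gap'])
for n in('scene','top'):
    c=imaging.camera(n); cv2.imwrite(f'pics/{n}0.png',c['img'][:,:,::-1]); print(n,c['fx'],c['cx'],c['cy'],c['D'],np.round(c['T'],3).tolist())
E
```

```text
0.0 [270.41323209 562.88195803 303.0746141 ] [-6.97304020e-01 -3.06295344e+00  2.90856013e-03] 85.40931364230974
scene 469.38677865431185 256.7138659280136 190.87385574396853 [-0.00235852  0.          0.          0.          0.        ] [[-0.198, 0.636, -0.745, 1732.825], [0.98, 0.137, -0.144, 137.565], [0.011, -0.759, -0.651, 1146.151], [0.0, 0.0, 0.0, 1.0]]
top 350.564261989264 252.3276843800443 188.67063021481516 [-0.10631828  0.          0.          0.          0.        ] [[0.03, -0.991, 0.132, 360.939], [-0.999, -0.028, 0.019, -118.697], [-0.015, -0.132, -0.991, 1287.789], [0.0, 0.0, 0.0, 1.0]]
```

View pics/scene0.png

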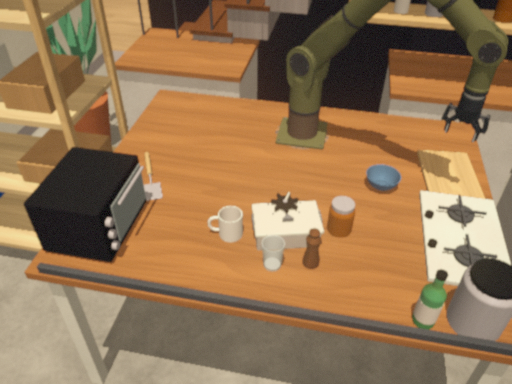

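View pics/top0.png

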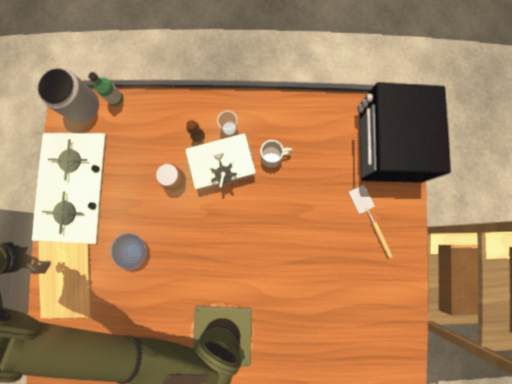

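The top view shows the box at about (221,162), its front facing the robot, with the wheel near (221,172). In the scene view the wheel is near (287,206). Next I'll zoom in and measure.

```bash
cat > h.py <<'E'
from bench import sensors, imaging
import cv2,numpy as np
def K(c): return np.array([[c['fx'],0,c['cx']],[0,c['fy'],c['cy']],[0,0,1.]])
def ray(c,px,z):
    p=cv2.undistortPoints(np.array(px,float).reshape(-1,1,2),K(c),np.array(c['D'])).reshape(-1,2)
    d=np.c_[p,np.ones(len(p))]@c['T'][:3,:3].T; o=c['T'][:3,3]
    return o+d*((z-o[2])/d[:,2])[:,None]
def proj(c,P):
    Ti=np.linalg.inv(c['T']); return cv2.projectPoints(np.array(P,float).reshape(-1,1,3),cv2.Rodrigues(Ti[:3,:3])[0],Ti[:3,3],K(c),np.array(c['D']))[0].reshape(-1,2)
def crop(c,x,y,w,h,s): return cv2.resize(np.ascontiguousarray(c['img'][y:y+h,x:x+w,::-1]),None,fx=s,fy=s,interpolation=cv2.INTER_CUBIC)
E
python3 - <<'E'
from h import *
t=imaging.camera('top'); s=imaging.camera('scene')
a=crop(t,180,120,90,75,6); b=crop(s,240,180,100,75,6)
b=cv2.copyMakeBorder(b,0,0,0,0,0)
cv2.imwrite('pics/a.png',a); cv2.imwrite('pics/b.png',b)
# lid: white mask largest contour in top
g=t['img'].astype(int); m=((g.min(2)>150)&(g.max(2)-g.min(2)<60)).astype(np.uint8)
m[:, :184]=0;m[:,258:]=0;m[:130]=0;m[195:]=0
m=cv2.morphologyEx(m,cv2.MORPH_CLOSE,np.ones((3,3)))
c=max(cv2.findContours(m,0,2)[0],key=cv2.contourArea); r=cv2.minAreaRect(c); bp=cv2.boxPoints(r)
P=ray(t,bp,80); print(bp.round(1).tolist(),P.round(1).tolist(),P.mean(0),np.linalg.norm(P-np.roll(P,1,0),axis=1))
E
```

```text
[[182.0, 140.8000030517578], [242.8000030517578, 124.80000305175781], [255.5, 172.60000610351562], [194.6999969482422, 188.6999969482422]] [[687.0, 160.9, 80.0], [751.3, -54.5, 80.0], [578.6, -104.9, 80.0], [515.8, 105.7, 80.0]] [633.17950856  26.7964229   80.        ] [179.85587768 224.80290064 179.96261155 219.77551613]
```

View pics/a.png

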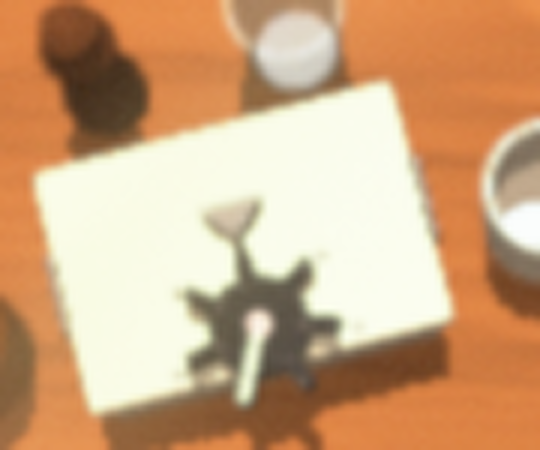

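View pics/b.png

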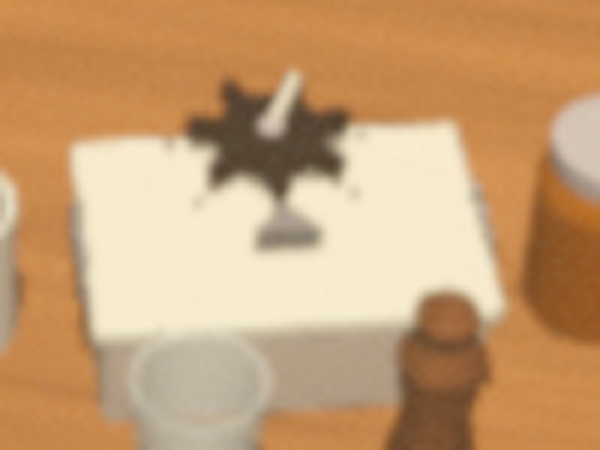

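The top crop shows lid corners at about (35,175), (388,82), (453,318) and (95,412), the bar from (258,322) to its tip at (243,403), and the arrow tip near (240,240). The scene crop shows the bar from (270,126) to (295,72), pointing to the front. Both suggest the wheel starts four clicks short. I'll check that with numbers.

```bash
cat >> h.py <<'E'
def un(p,x,y,s=6): return (np.array(p,float)+.5)/s-.5+[x,y]
E
python3 - <<'E'
from h import *
t=imaging.camera('top'); s=imaging.camera('scene')
ct=un([(35,175),(388,82),(453,318),(95,412)],180,120)   # RL RR FR FL
P=ray(t,ct,80)[:,:2]; print('lid top',P.round(1).tolist(),np.linalg.norm(P-np.roll(P,1,0),axis=1).round(1))
cs=un([(505,308),(95,338),(70,143),(457,122)],240,180)  # RL RR FR FL
Q=ray(s,cs,80)[:,:2]; print('lid scene',Q.round(1).tolist(),np.linalg.norm(Q-np.roll(Q,1,0),axis=1).round(1))
for n,L in(('top',P),('scene',Q)):
    ex=(L[0]+L[1]-L[2]-L[3]);ex/=np.linalg.norm(ex);ey=L[0]+L[3]-L[1]-L[2];yy=np.degrees(np.arctan2(-ey[0],ey[1]))
    hub=(L[2]+L[3])/2+22*ex
    print(n,'yaw',np.degrees(np.arctan2(ex[1],ex[0])),yy,'centre',L.mean(0),'hub',hub)
bt=ray(t,un([(258,322),(243,403)],180,120),103)[:,:2]; bs=ray(s,un([(270,126),(295,72)],240,180),103)[:,:2]
for b in(bt,bs): d=b[1]-b[0]; print('bar',b.round(1).tolist(),np.linalg.norm(d),np.degrees(np.arctan2(d[1],d[0])))
at=ray(t,un([(240,240)],180,120),96); as_=ray(s,un([(282,200)],240,180),96); print('arrow',at,as_)
# dark wheel centroid
from scipy.spatial.transform import Rotation as Ro
o=sensors.get_obs(); print(Ro.from_rotvec(o['ee_rot']).as_matrix().round(3))
E
```

```text
lid top [[658.3, 146.8], [720.0, -60.8], [578.7, -103.6], [517.6, 103.3]] [147.3 216.6 147.6 215.7]
lid scene [[658.7, 149.3], [725.5, -58.9], [579.5, -103.1], [515.9, 108.8]] [148.5 218.7 152.5 221.3]
top yaw 17.01506940294438 16.518944447093304 centre [618.6445597  21.4256722] hub [569.19036818   6.29178463]
scene yaw 16.34359540713021 17.249112212886256 centre [619.89119558  24.02060565] hub [568.80900567   9.04092743]
bar [[569.2, 7.8], [522.2, 14.4]] 47.52738407146164 172.015263415541
bar [[567.3, 7.9], [518.7, 14.7]] 49.05284409860466 172.0145133435453
arrow [[618.42294209  21.05374217  96.        ]] [[617.85723821  22.7170447   96.        ]]
[[-0.901  0.433 -0.   ]
 [ 0.433  0.901 -0.001]
 [-0.    -0.001 -1.   ]]
```

Both views agree: hub at about (569,8), yaw 16.8° and bar at −204.8° from the arrow, so the wheel is four clicks short (−3.59). The lid measures about 149 × 218 against the true 150 × 220. Next I move over the front-left, with the finger shut and the tool's x axis radial.

Call:
drive_tool(
  motion=[
    {"xyz": [-40, -36, 0], "turn": [0, 0, -0.1], "claw": 0},
    {"xyz": [-80, -73, 0], "turn": [0, 0, -0.25], "claw": 0},
    {"xyz": [-120, -110, 0], "turn": [0, 0, -0.4], "claw": 0},
    {"xyz": [-160, -147, 0], "turn": [0, 0, -0.55], "claw": 0},
    {"xyz": [-200, -183, 0], "turn": [0, 0, -0.7], "claw": 0},
    {"xyz": [-240, -220, 0], "turn": [0, 0, -0.742], "claw": 0},
    {"xyz": [-280, -257, 0], "turn": [0, 0, -0.742], "claw": 0},
    {"xyz": [-320, -293, 0], "turn": [0, 0, -0.742], "claw": 0},
    {"xyz": [-360, -330, 0], "turn": [0, 0, -0.742], "claw": 0},
    {"xyz": [-395, -362, 0], "turn": [0, 0, -0.742], "claw": 0},
    {"xyz": [-423, -388, 0], "turn": [0, 0, -0.742], "claw": 0},
    {"xyz": [-423, -388, 0], "turn": [0, 0, -0.742], "claw": 0},
  ],
)

```text
clock: 1.8
eef_pos: [484.8, 26.8, 303.6]
ee_rot: [0.449, -3.109, 0.003]
wrist_force: [-0.3, 1.0, 0.2]
finger_gap: -0.0
```

Call:
drive_tool(
  motion=[
    {"xyz": [0, 0, 50], "turn": [0, 0, 0], "claw": 0},
    {"xyz": [0, 0, 100], "turn": [0, 0, 0], "claw": 0},
    {"xyz": [0, 0, 135], "turn": [0, 0, 0], "claw": 0},
    {"xyz": [0, 0, 147], "turn": [0, 0, 0], "claw": 0},
    {"xyz": [0, 0, 147], "turn": [0, 0, 0], "claw": 0},
    {"xyz": [0, 0, 147], "turn": [0, 0, 0], "claw": 0},
  ],
)

```text
clock: 2.55
eef_pos: [484.7, 30.9, 158.1]
ee_rot: [-0.46, 3.105, 0.0]
wrist_force: [-0.2, 0.5, 0.8]
finger_gap: -0.5
```

```bash
python3 - <<'E'
from h import *
o=sensors.get_obs(); d=np.array(o['eef_pos'][:2])-[569,8]; a=np.radians(16.8)
print(o['eef_pos'],'box frame',d@[np.cos(a),np.sin(a)],d@[-np.sin(a),np.cos(a)],o['wrist_force'])
t=imaging.camera('top'); s=imaging.camera('scene')
cv2.imwrite('pics/c.png',np.hstack([crop(t,190,140,65,75,6),crop(s,250,160,65,75,6)]))
E
```

```text
[484.66530077  30.90809778 158.10014043] box frame -74.1140832219442 46.305778322326915 [-0.2418511   0.47878734  0.82206757]
```

View pics/c.png

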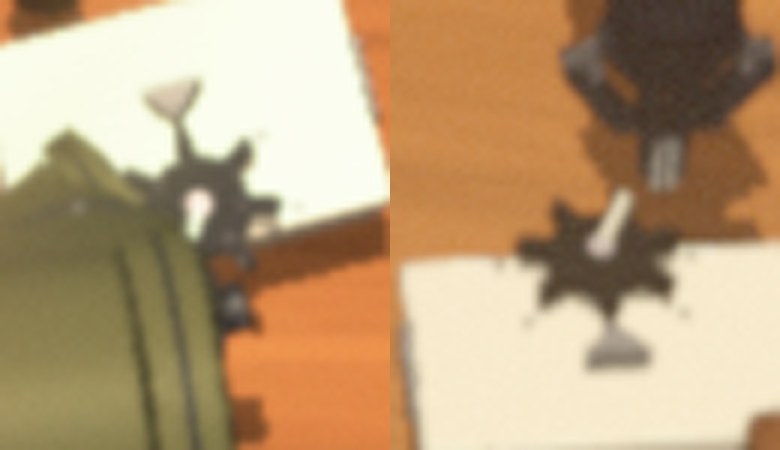

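The scene crop shows the shut fingertips at (663,165), about 19 mm wide, just front-left of the bar lobe. They are clear of the wheel. I'll move in and push.

Call:
drive_tool(
  motion=[
    {"xyz": [-14, 0, 0], "turn": [0, 0, 0], "claw": 0},
    {"xyz": [-28, 0, 0], "turn": [0, 0, 0], "claw": 0},
    {"xyz": [-28, 0, 0], "turn": [0, 0, 0], "claw": 0},
    {"xyz": [-28, -8, 0], "turn": [0, 0, 0], "claw": 0},
    {"xyz": [-28, -14, 0], "turn": [0, 0, 0], "claw": 0},
    {"xyz": [-28, -20, 0], "turn": [0, 0, 0], "claw": 0},
    {"xyz": [-28, -26, 0], "turn": [0, 0, 0], "claw": 0},
    {"xyz": [-28, -32, 0], "turn": [0, 0, 0], "claw": 0},
    {"xyz": [-28, -37, 0], "turn": [0, 0, 0], "claw": 0},
    {"xyz": [-28, -40, 0], "turn": [0, 0, 0], "claw": 0},
    {"xyz": [-28, -40, 0], "turn": [0, 0, 0], "claw": 0},
  ],
)

```text
clock: 4.03
eef_pos: [522.3, -0.2, 156.8]
ee_rot: [0.459, -3.108, 0.001]
wrist_force: [-0.6, 0.1, -0.9]
finger_gap: 0.0
```

```bash
python3 - <<'E'
from h import *
o=sensors.get_obs(); d=np.array(o['eef_pos'][:2])-[569,8]; a=np.radians(16.8)
print('box frame',d@[np.cos(a),np.sin(a)],d@[-np.sin(a),np.cos(a)],o['wrist_force'])
t=imaging.camera('top'); s=imaging.camera('scene')
cv2.imwrite('pics/d.png',np.hstack([crop(t,190,140,65,75,6),crop(s,250,160,65,75,6)]))
E
```

```text
box frame -47.051148612926916 5.627030812411527 [-0.60115596  0.06191407 -0.93678944]
```

View pics/d.png

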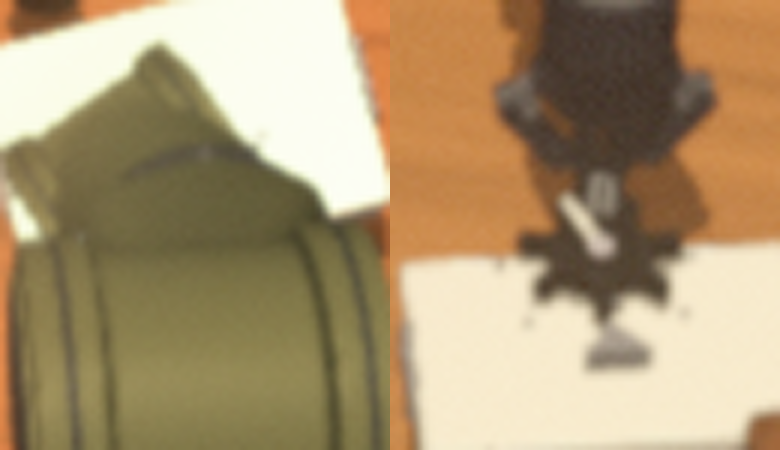

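The bar in the scene crop now runs from (600,243) to (565,200), toward the front right. That is one click done (−2.69). I'll retreat, reset to the left and check the bar numerically.

Call:
drive_tool(
  motion=[
    {"xyz": [14, 0, 0], "turn": [0, 0, 0], "claw": 0},
    {"xyz": [28, 0, 0], "turn": [0, 0, 0], "claw": 0},
    {"xyz": [28, 0, 0], "turn": [0, 0, 0], "claw": 0},
    {"xyz": [28, 20, 0], "turn": [0, 0, 0], "claw": 0},
    {"xyz": [28, 40, 0], "turn": [0, 0, 0], "claw": 0},
    {"xyz": [28, 40, 0], "turn": [0, 0, 0], "claw": 0},
  ],
)

```text
clock: 4.88
eef_pos: [484.5, 32.7, 157.0]
ee_rot: [-0.466, 3.105, 0.003]
wrist_force: [0.0, 0.0, 0.7]
finger_gap: 0.3
```

```bash
cat > bar.py <<'E'
from h import *
o=sensors.get_obs(); d=np.array(o['eef_pos'][:2])-[569,8]; a=np.radians(16.8); E=np.array([[np.cos(a),np.sin(a)],[-np.sin(a),np.cos(a)]])
print('t',o['clock'],'tool',(E@d).round(1),o['wrist_force'].round(1))
s=imaging.camera('scene')
# bright pixels on the wheel plane, between r=10 and 44 of hub; angle relative to arrow
v,u=np.mgrid[185:225,262:312]; px=np.c_[u.ravel(),v.ravel()]
q=(ray(s,px,103)[:,:2]-[568,8])@E.T; r=np.hypot(*q.T); g=s['img'][px[:,1],px[:,0]].min(1).astype(float)
ok=(r>8)&(r<28); w=np.clip(g[ok]-90,0,None); c=(q[ok]/r[ok,None]*w[:,None]).sum(0)
print('bar deg from arrow',np.degrees(np.arctan2(c[1],c[0])),'coherence',np.hypot(*c)/w.sum())
E
python3 bar.py
```

```text
t 4.875 tool [-73.7  48.1] [0.  0.  0.7]
bar deg from arrow -161.968798385881 coherence 0.9082899091117532
```

The bar reads about −154° as expected, so three clicks remain. Second push and reset.

Call:
drive_tool(
  motion=[
    {"xyz": [-14, 0, 0], "turn": [0, 0, 0], "claw": 0},
    {"xyz": [-28, 0, 0], "turn": [0, 0, 0], "claw": 0},
    {"xyz": [-28, 0, 0], "turn": [0, 0, 0], "claw": 0},
    {"xyz": [-28, -8, 0], "turn": [0, 0, 0], "claw": 0},
    {"xyz": [-28, -14, 0], "turn": [0, 0, 0], "claw": 0},
    {"xyz": [-28, -20, 0], "turn": [0, 0, 0], "claw": 0},
    {"xyz": [-28, -26, 0], "turn": [0, 0, 0], "claw": 0},
    {"xyz": [-28, -32, 0], "turn": [0, 0, 0], "claw": 0},
    {"xyz": [-28, -37, 0], "turn": [0, 0, 0], "claw": 0},
    {"xyz": [-28, -40, 0], "turn": [0, 0, 0], "claw": 0},
    {"xyz": [-28, -40, 0], "turn": [0, 0, 0], "claw": 0},
  ],
)

```text
clock: 6.3
eef_pos: [522.3, -0.2, 156.9]
ee_rot: [0.459, -3.108, 0.001]
wrist_force: [-0.2, -1.3, -0.3]
finger_gap: -0.2
```

Call:
drive_tool(
  motion=[
    {"xyz": [14, 0, 0], "turn": [0, 0, 0], "claw": 0},
    {"xyz": [28, 0, 0], "turn": [0, 0, 0], "claw": 0},
    {"xyz": [28, 0, 0], "turn": [0, 0, 0], "claw": 0},
    {"xyz": [28, 20, 0], "turn": [0, 0, 0], "claw": 0},
    {"xyz": [28, 40, 0], "turn": [0, 0, 0], "claw": 0},
    {"xyz": [28, 40, 0], "turn": [0, 0, 0], "claw": 0},
  ],
)

```text
clock: 7.05
eef_pos: [484.5, 32.7, 157.0]
ee_rot: [-0.466, 3.105, 0.002]
wrist_force: [0.2, 0.1, -0.4]
finger_gap: -0.1
```

```bash
python3 bar.py; python3 - <<'E'
from h import *
s=imaging.camera('scene'); cv2.imwrite('pics/e.png',crop(s,240,160,100,75,6))
E
```

```text
t 7.05 tool [-73.8  48. ] [ 0.2  0.1 -0.4]
bar deg from arrow -115.46961516651463 coherence 0.8193729201814369
```

View pics/e.png

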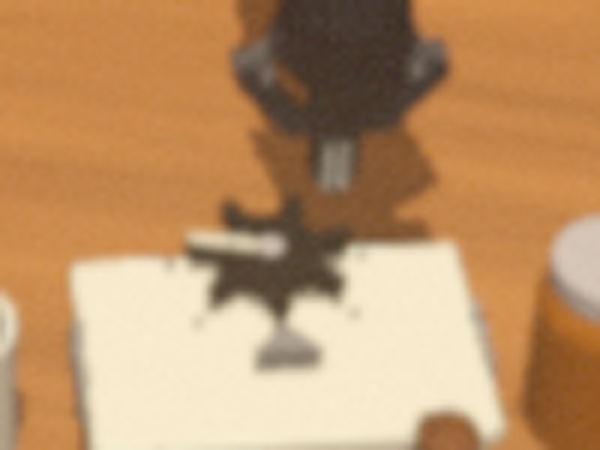

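The bar runs from (272,243) to (188,240), pointing right along the −103° lobe. Two clicks are done, two remain, and the box hasn't moved. Third push.

Call:
drive_tool(
  motion=[
    {"xyz": [-14, 0, 0], "turn": [0, 0, 0], "claw": 0},
    {"xyz": [-28, 0, 0], "turn": [0, 0, 0], "claw": 0},
    {"xyz": [-28, 0, 0], "turn": [0, 0, 0], "claw": 0},
    {"xyz": [-28, -8, 0], "turn": [0, 0, 0], "claw": 0},
    {"xyz": [-28, -14, 0], "turn": [0, 0, 0], "claw": 0},
    {"xyz": [-28, -20, 0], "turn": [0, 0, 0], "claw": 0},
    {"xyz": [-28, -26, 0], "turn": [0, 0, 0], "claw": 0},
    {"xyz": [-28, -32, 0], "turn": [0, 0, 0], "claw": 0},
    {"xyz": [-28, -37, 0], "turn": [0, 0, 0], "claw": 0},
    {"xyz": [-28, -40, 0], "turn": [0, 0, 0], "claw": 0},
    {"xyz": [-28, -40, 0], "turn": [0, 0, 0], "claw": 0},
  ],
)

```text
clock: 8.52
eef_pos: [522.4, -0.2, 156.9]
ee_rot: [0.459, -3.108, 0.001]
wrist_force: [-0.5, 0.5, -0.2]
finger_gap: -0.4
```

Call:
drive_tool(
  motion=[
    {"xyz": [14, 0, 0], "turn": [0, 0, 0], "claw": 0},
    {"xyz": [28, 0, 0], "turn": [0, 0, 0], "claw": 0},
    {"xyz": [28, 0, 0], "turn": [0, 0, 0], "claw": 0},
    {"xyz": [28, 20, 0], "turn": [0, 0, 0], "claw": 0},
    {"xyz": [28, 40, 0], "turn": [0, 0, 0], "claw": 0},
    {"xyz": [28, 40, 0], "turn": [0, 0, 0], "claw": 0},
  ],
)

```text
clock: 9.28
eef_pos: [484.5, 32.7, 157.0]
ee_rot: [-0.466, 3.106, 0.002]
wrist_force: [-0.2, -0.6, -0.1]
finger_gap: 0.3
```

```bash
python3 bar.py; python3 - <<'E'
from h import *
s=imaging.camera('scene'); cv2.imwrite('pics/f.png',crop(s,240,160,100,75,6))
E
```

```text
t 9.275 tool [-73.8  48.1] [-0.2 -0.6 -0.1]
bar deg from arrow -61.191043070110496 coherence 0.7467710296458461
```

View pics/f.png

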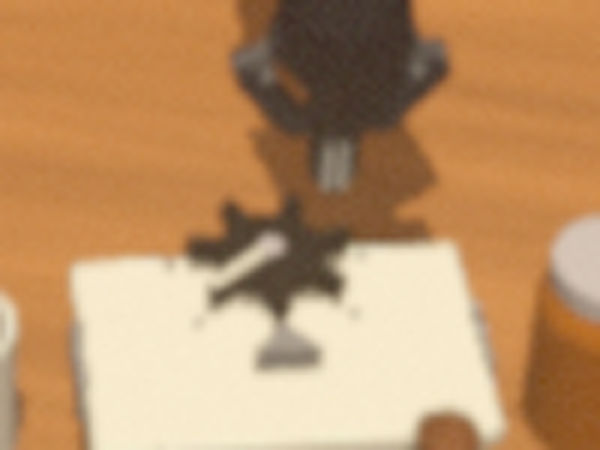

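The bar now runs from (272,243) to (212,290), one lobe short of the arrow. I'll make the last push, then retreat and lift.

Call:
drive_tool(
  motion=[
    {"xyz": [-14, 0, 0], "turn": [0, 0, 0], "claw": 0},
    {"xyz": [-28, 0, 0], "turn": [0, 0, 0], "claw": 0},
    {"xyz": [-28, 0, 0], "turn": [0, 0, 0], "claw": 0},
    {"xyz": [-28, -8, 0], "turn": [0, 0, 0], "claw": 0},
    {"xyz": [-28, -14, 0], "turn": [0, 0, 0], "claw": 0},
    {"xyz": [-28, -20, 0], "turn": [0, 0, 0], "claw": 0},
    {"xyz": [-28, -26, 0], "turn": [0, 0, 0], "claw": 0},
    {"xyz": [-28, -32, 0], "turn": [0, 0, 0], "claw": 0},
    {"xyz": [-28, -37, 0], "turn": [0, 0, 0], "claw": 0},
    {"xyz": [-28, -40, 0], "turn": [0, 0, 0], "claw": 0},
    {"xyz": [-28, -40, 0], "turn": [0, 0, 0], "claw": 0},
  ],
)

```text
clock: 10.75
eef_pos: [522.4, -0.2, 156.9]
ee_rot: [0.459, -3.108, 0.001]
wrist_force: [-0.1, -0.7, 0.5]
finger_gap: 0.1
```

Call:
drive_tool(
  motion=[
    {"xyz": [14, 0, 0], "turn": [0, 0, 0], "claw": 0},
    {"xyz": [28, 0, 0], "turn": [0, 0, 0], "claw": 0},
    {"xyz": [40, 0, 0], "turn": [0, 0, 0], "claw": 0},
    {"xyz": [40, 0, -30], "turn": [0, 0, 0], "claw": 0},
    {"xyz": [40, 0, -80], "turn": [0, 0, 0], "claw": 0},
    {"xyz": [40, 0, -100], "turn": [0, 0, 0], "claw": 0},
    {"xyz": [40, 0, -100], "turn": [0, 0, 0], "claw": 0},
    {"xyz": [40, 0, -100], "turn": [0, 0, 0], "claw": 0},
  ],
)

```text
clock: 11.75
eef_pos: [483.5, -11.4, 256.1]
ee_rot: [0.46, -3.106, 0.0]
wrist_force: [-0.1, 0.3, 0.8]
finger_gap: 0.1
```

```bash
python3 bar.py; python3 - <<'E'
from h import *
s=imaging.camera('scene'); cv2.imwrite('pics/g.png',crop(s,200,160,170,110,4))
a=cv2.imread('pics/scene0.png').astype(int); d=np.abs(a-s['img'][:,:,::-1]).max(2)
for n,(x,y) in dict(mug=(230,223),jar=(341,215),mill=(312,248),tumbler=(272,252),bowl=(382,178),box=(287,230),spat=(152,188)).items(): print(n,d[y-20:y+20,x-18:x+18].mean().round(1))
E
```

```text
t 11.75 tool [-87.5   6.1] [-0.1  0.3  0.8]
bar deg from arrow 5.20956010123264 coherence 0.711720884648419
mug 2.1
jar 2.8
mill 2.8
tumbler 2.1
bowl 2.8
box 1.9
spat 2.6
```

View pics/g.png

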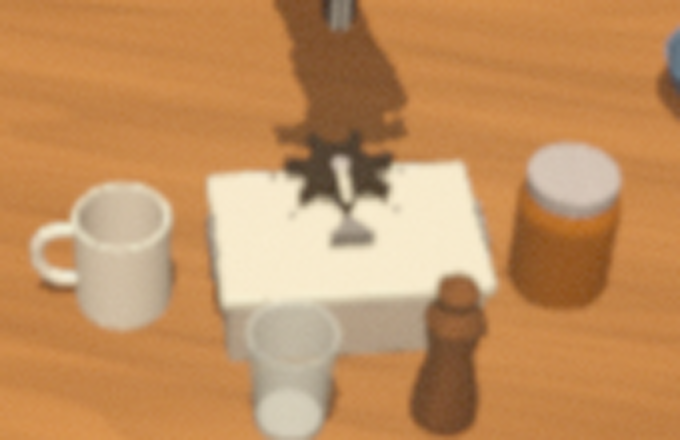

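The bar runs from (342,160) to (348,203), straight at the arrow tab at (348,212). Everything else is where it stood and the robot is clear, so I'm handing in.

```bash
python3 -c "
from bench import ticket; ticket.sign_off()"
```

```text
the job is handed in; nothing more can be done
```

The day wheel's bar now points at the arrow tab, and I handed the job in at about 12 s of the 58 s allowed. The wheel started four clicks short. I flicked it anticlockwise one click at a time with the shut fingertips against the front-left lobe, then backed out and lifted clear.

- **Wheel:** the final picture shows the bar pointing straight at the tab. My rough image measure put it at +5° from the arrow. That measure had read up to about 13° off at the earlier rests, so it identifies the rest position but does not prove the 0.12 rad (6.9°) tolerance by itself.
- **Box and bystanders:** comparing the scene picture before and after showed only noise-level differences at the box and all six bystanders.
- **Forces:** the wrist force readings at the end of each move stayed under about 2 N.

No check failed.

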